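# Pack the sharpening stones into their caddy

### The arm

A 6-joint arm with a two-finger parallel gripper is mounted at the origin on the work surface. World frame = base frame: x ahead of the robot, y to its left, z up, the work surface at z = 0. Lengths are in mm, angles in rad, forces in N, time in s.
With the tool pointing down it reaches from about 350 to 975 mm from the base axis. Payload 7.1 kg.
Tool frame: the origin (TCP) lies at the centre of the arm's flange, where the gripper is bolted on; the fingertips stand 182 mm ahead of it and the grasp point (between the pads) lies 163 mm ahead of it; x points along the fingers, y is the direction in which the jaws open and shut, and the axes are right-handed (so a half turn about x gives the same grasp; the last joint's range is limited). The gripper opens to 88 mm and grips with 3 to 60 N. Pads are 20 mm wide; open, the fingers measure 115 mm over their backs; the gripper's body (75 mm by 178 mm) begins 61 mm behind the grasp point.
Start: joints at [1.295, 0.423, 1.63, -0, 1.089, -0.019], TCP at [158.711, 604.498, 404.675] pointing down, gripper open.
Joint ranges: [-3, 3], [-0.9, 2.11], [0.09, 2.58], [-1.31, 4.45], [0.11, 2.69], [-2.54, 2.54]. Speed limits (rad/s): [2.39, 2.39, 3.01, 3.14, 3.14, 3.14].

### API

Orientations are given as a rotation vector (axis times angle).
In Python, from workcell import readout, viewer, workorder, models gives the robot as it stands. The module is installed in compiled form; this text tells all that it offers.
- The arm moves only by the tool apply_moves, never from a script. Its argument "commands" is a list that holds one entry, the list of rows, each a list of 4 numbers: the shift along the world's x, y, z in m, then the turn about the world's z in rad. A call has 1 to 8 rows; each row is the pose to reach, as a shift and turn from the pose commanded when the call began; what a row does not reach only later rows make up. A row lasts 1/8 s, in which the tool goes at most 62.5 mm and 10.7 degrees, less where a joint would pass 70% of its speed; a pose out of reach is approached as far as the arm can. A call with a gripper value outside its range is refused whole. "gripper" is the finger opening in m, from 0 to 0.0878, set as the call begins (left out, the last holds). The fingers move at their own pace and stop on an object; the grip force is fixed at half the most. Time passes only in rows, so rows that repeat a pose let the fingers close. It gives the time, the measured TCP pose, the force and the opening at its end, in the units of the state.
- readout.get_obs(): the state, without advancing time (a new reading comes with each control period).
- viewer.get_image(name): name is "scene" or "top" or "wrist"; returns a dict with "color" (400x640x3 uint8, red, green, blue), "vertical_fov" (degrees; the focal length in pixels is half the picture's height over the tangent of half this angle, whatever the lens; pixels are square), "cx", "cy" (the principal point, pixels), "rvec" (rotation vector, rad) and "tvec" (3), from world to camera coordinates, as OpenCV has them. Camera axes: x right, y down, z forward; pixel columns grow to the right and rows downward; lengths in mm; the calibration is good to about 2 mm. A picture is of the moment at which its call begins. There is no depth.
- workorder.close_job(): hands the job in, once; it reports no verdict.
Trained networks look in the newest picture that a camera, given by its name, has taken for a name from the list of things; names that differ only in an ending like _2 or _b are one class to them, and where a whole thing is asked for, a point or a joint stands for the part that bears it (a point fixed in the world has none). Each returns a list of dicts, best first, with "conf" (0 to 1); they miss things now and then, are a little off and sometimes report something else, mostly with a low value. They report only what shows in the picture. A call takes as long as a camera call. They do not tell look-alikes from the thing itself.
- models.search_frame(camera, label): "position" ([x, y, z] in mm, in world coordinates, good to about 4 mm: the middle of the surface that is visible of it).
- models.place_of(camera, label): "position" ([x, y, z] in mm, in world coordinates, good to about 4 mm: a listed point, or the origin of a listed thing).
The state is a dict: "t": time; "qpos": joint angles; "qvel": joint speeds; "joint_torque": joint torques, N m; "ee_pos": TCP position; "orientation": TCP orientation; "ft_force": force on the tool from outside, world axes, zero at the start; "moment": the same for the moment, N m; "width": finger opening in mm.
Only numpy, scipy, OpenCV 4.12 (cv2) and the standard library are available. Lean on these libraries where they do the work, as an engineer would, in place of code of your own. Each camera call takes 0.05 s, during which the arm holds its last target.

### The job

Put the sharpening stones away: pick up the whole pile of three at once, tilt its end in under the caddy's steel lip and lower it until all three lie flat on the caddy's floor in the same order. Then slide the keeper with the red knob fully home over the pile, and leave the other things on the bench where they are.

Things in the scene. Friction and masses are not known exactly. Their poses are not given: they have to be found in the camera images.
- stone_coarse: dark grey sharpening stone, the bottom of the pile of three. A slab 100 (its x) x 46 (its y) x 9 mm (z), 0.1 kg; origin at the centre of its underside. The three stones lie squarely on one another (ends within 1 mm), 27 mm high in all, and can be gripped together across their 46 mm width. The pile starts on the bench (height 0).
- stone_medium: brick-red sharpening stone, the same size, middle of the pile; origin at the centre of its underside
- stone_fine: white sharpening stone, the same size, top of the pile; origin at the centre of its underside
- caddy: dark wooden stone caddy, fixed to the bench. Origin on the bench under the centre of its pocket; x runs along the pocket from the steel lip (-x) to the keeper (+x), y across, z up. Base 66 mm wide, from x = -58.5 to 149.5 mm. The lip stops the pile going in level: tilt it 10 to 20 degrees, lip end lower, put that end under the lip, then let the other end down.
- pocket (a point): centre of the pocket's floor, 5 mm above the bench; axes as the caddy's. Pocket inside: 105 mm long (x -52.5 to 52.5), 50 mm wide (y -25 to 25). Side walls stand only at the four corners (|x| from 30 to 52.5 mm), 6 mm thick, 23 mm above the floor, tops flared outwards; the middle 60 mm of both long sides is open down to the floor, for the fingers.
- lip (a point): middle of the lip's free edge, on its underside. The pocket's end wall at -x is 6 mm thick and carries this 4 mm thick, 62 mm wide steel lip, which overhangs the pocket by 8 mm with its underside 32 mm above the pocket's floor.
- low_wall (a point): middle of the top inner edge of the pocket's end wall at +x, only 12 mm above the pocket's floor, 6 mm thick; the keeper passes over it.
- keeper (a joint): travel of the aluminium keeper towards the pocket (the caddy's -x), m: 0 fully open, 0.036 home at its stop. Friction about 1.5 N; stays where left; starts near 0. Its leading edge is at the caddy's x = 72 mm at 0 and 36 mm when home; its bar is 6 mm thick, 34 mm wide, underside 29.5 mm above the pocket's floor, 2.5 mm above a seated pile.
- keeper_knob (a point): top centre of the keeper's red knob, 68.5 mm above the bench, at the caddy's x = 106 mm when the joint is 0. The knob is 20 mm along x, 16 mm across y and stands 28 mm above the bar's flat top. It can be pinched across from above and slid, or pushed.
- chisel_loose: bystander: wood-handled chisel, 256 mm long, 26 mm thick, lying on the bench; origin near its middle
- hammer: bystander: hammer with wooden handle lying on the bench; origin near its middle on the bench
- glue: bystander: white glue bottle, 54 mm across, 150 mm tall, standing; origin at the centre of its underside
- offcut: bystander: plywood block 75 x 45 x 45 mm; origin at the centre of its underside
- honing_guide: bystander: small metal roller guide about 50 x 70 x 23 mm; origin under its centre
- eraser: bystander: blue eraser 45 x 22 x 12 mm; origin at the centre of its underside
Not all that is in view belongs to the job. Leave any blue or yellow look-alike of the stone_fine alone.

How it is judged:
By the outcome, as a careful person would: the job done as asked, in the order asked, and still so for the second after the job is handed in, with the robot touching nothing.
It also fails if it takes over 56 s, if anything falls off the work surface, if the arm or the gripper's body presses on something with over 40 N, if the wrist force passes 120 N, or if a joint passes its speed limit or range.

## Working session

There is one attempt and no reset: what is moved stays moved. The work goes in short steps, Python scripts to look and compute and a tool call to move; the robot and the scene stay as the last step left them, time stands still between calls to the robot, and variables do not carry over. Pictures are saved under pics/ and viewed, and the job is handed in when it is done.

Besides the shell and the picture viewer there is one more tool, called after ">>>" as a command line: name --argument value ..., lists and objects as JSON in quotes. apply_moves: Moves the arm, as the interface text tells. Its arguments: {"type":"object","properties":{"commands":{"type":"array","items":{"type":"array","items":{"type":"array","items":{"type":"number"}}}},"gripper":{"type":"number"}},"required":["commands"]}

```bash
mkdir -p pics
cat > h.py <<'E'
import numpy as np, cv2
from workcell import readout, viewer, workorder, models
def cam(n):
    d=viewer.get_image(n); c=d['color']; f=c.shape[0]/2/np.tan(np.radians(d['vertical_fov'])/2)
    K=np.array([[f,0,d['cx']],[0,f,d['cy']],[0,0,1.]]); return d,K
def save(d,name,crop=None,s=1):
    c=d['color'][:,:,::-1]
    if crop: u0,v0,u1,v1=crop; c=c[v0:v1,u0:u1]
    if s!=1: c=cv2.resize(c,None,fx=s,fy=s,interpolation=cv2.INTER_CUBIC)
    cv2.imwrite('pics/'+name,c)
def ray(d,K,uv,z):
    R=cv2.Rodrigues(np.array(d['rvec'],float))[0]; t=np.array(d['tvec'],float).ravel()
    uv=np.atleast_2d(np.array(uv,float)); p=np.c_[uv,np.ones(len(uv))]@np.linalg.inv(K).T
    C=-R.T@t; w=p@R; z=np.broadcast_to(z,len(uv)); return C+w*((z-C[2])/w[:,2])[:,None]
def proj(d,K,P):
    return cv2.projectPoints(np.atleast_2d(np.array(P,float)),np.array(d['rvec'],float),np.array(d['tvec'],float),K,None)[0][:,0]
E
python3 - <<'E'
from h import *
print(readout.get_obs())
for n in ['scene','top','wrist']:
    d,K=cam(n); save(d,n+'0.png'); print(n,K[0,0],d['rvec'],d['tvec'])
for l in ['stone_fine','stone_coarse','stone_medium','caddy','pocket','lip','low_wall','keeper_knob','glue','offcut','hammer','chisel_loose','honing_guide','eraser']:
    for n in ['top','scene']:
        print(l,n,[(np.round(x['position']).tolist(),round(x['conf'],2)) for x in models.place_of(n,l)[:3]])
E
```

```text
{'t': 0.0, 'qpos': array([ 1.29500564e+00,  4.23865491e-01,  1.63069562e+00, -1.66969440e-05,
        1.08864113e+00, -1.89993605e-02]), 'qvel': array([ 1.53267256e-03,  6.52129744e-05,  7.49205393e-04, -2.36719492e-03,
        2.68316010e-04, -1.32916011e-03]), 'joint_torque': array([ 3.39542974e-03, -5.44635093e+01, -2.73667145e+01,  6.45583682e-02,
        2.29651260e-02, -8.86097519e-05]), 'ee_pos': array([158.63541425, 604.23795514, 403.88388762]), 'orientation': array([ 0.20032832,  1.5616021 , -0.20283838]), 'ft_force': array([-0.43674181,  0.34922106,  0.12457841]), 'moment': array([ 0.05015599, -0.01159967,  0.03818772]), 'width': 87.69192083748625}
scene 384.0669173778902 [ 1.31210628  2.25051507 -0.90885017] [ 292.97992704 -308.0344035  1466.01756806]
top 376.8158093837949 [ 2.19093546 -2.19924541  0.09237609] [  -7.82406628  599.36345546 1231.49423778]
wrist 291.6685074276577 [-2.29428151 -1.77079727 -0.25851337] [-623.74102699  -34.98414074  391.07111144]
stone_fine top [([404.0, -284.0, 1.0], 0.97), ([510.0, -64.0, -0.0], 0.95), ([529.0, -194.0, 14.0], 0.74)]
stone_fine
[... 581 characters left out ...]
knob top [([639.0, 223.0, 74.0], 0.54)]
keeper_knob scene [([636.0, 222.0, 72.0], 0.81)]
glue top [([750.0, -4.0, 2.0], 0.51)]
glue scene [([748.0, -6.0, 2.0], 0.6)]
offcut top [([662.0, -366.0, 2.0], 0.71)]
offcut scene [([668.0, -360.0, -4.0], 0.59), ([526.0, -194.0, 11.0], 0.51)]
hammer top [([458.0, -460.0, -2.0], 0.7)]
hammer scene [([460.0, -460.0, -0.0], 0.91)]
chisel_loose top [([442.0, 451.0, 3.0], 0.85)]
chisel_loose scene [([443.0, 454.0, -5.0], 0.98)]
honing_guide top [([403.0, 23.0, 1.0], 0.81), ([747.0, -4.0, 2.0], 0.35)]
honing_guide scene [([404.0, 19.0, -1.0], 0.55)]
eraser top [([527.0, -194.0, 19.0], 0.52), ([614.0, 6.0, 2.0], 0.5)]
eraser scene [([613.0, 4.0, 3.0], 0.42)]
```

View pics/top0.png

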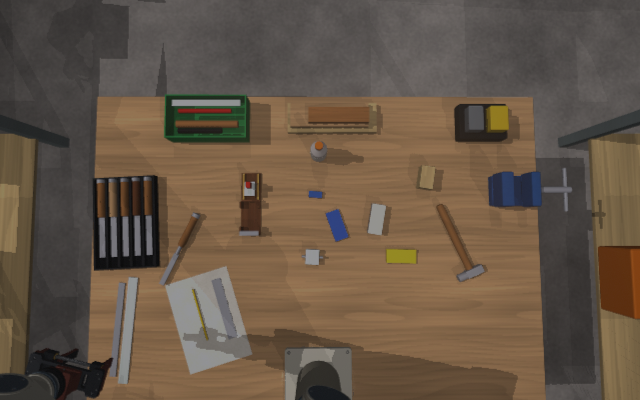

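View pics/scene0.png

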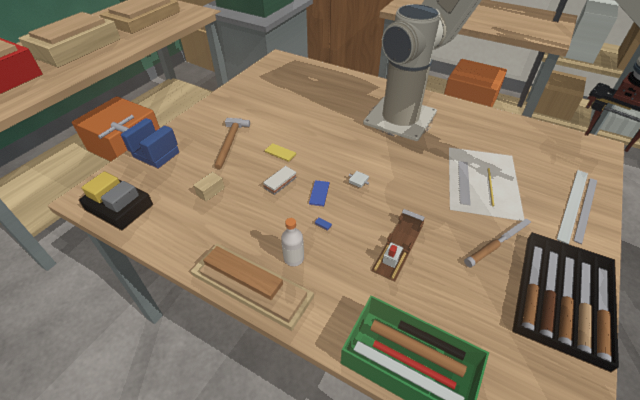

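View pics/wrist0.png

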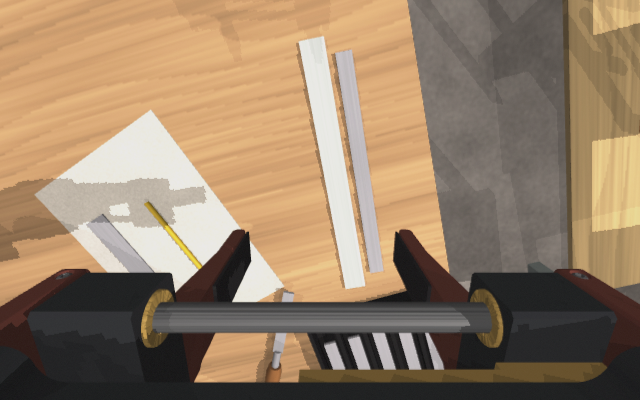

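Run:
```python
from h import *
d,K=cam('top'); save(d,'top_crop.png',(220,160,420,270),4)
c=d['color'].astype(int)
m=((c.min(2)>150)&(c.max(2)-c.min(2)<40)).astype(np.uint8); m[:, :355]=0;m[:,395:]=0;m[:190]=0;m[245:]=0
ys,xs=np.nonzero(m); r=cv2.minAreaRect(np.c_[xs,ys].astype(np.float32)); b=cv2.boxPoints(r)
print(len(xs),r); P=ray(d,K,b,27); print(np.round(P,1),P.mean(0)); e=P-np.roll(P,1,0); print(np.linalg.norm(e,axis=1),np.degrees(np.arctan2(e[:,1],e[:,0])))
d,K=cam('scene'); save(d,'scene_crop.png',(240,150,440,290),4)
```

```text
0 ((0.0, 0.0), (0.0, 0.0), 0.0)
[[1270.  1068.6   27. ]
 [1270.  1068.6   27. ]
 [1270.  1068.6   27. ]
 [1270.  1068.6   27. ]] [1270.03870335 1068.59350084   27.        ]
[0. 0. 0. 0.] [0. 0. 0. 0.]
```

View pics/top_crop.png

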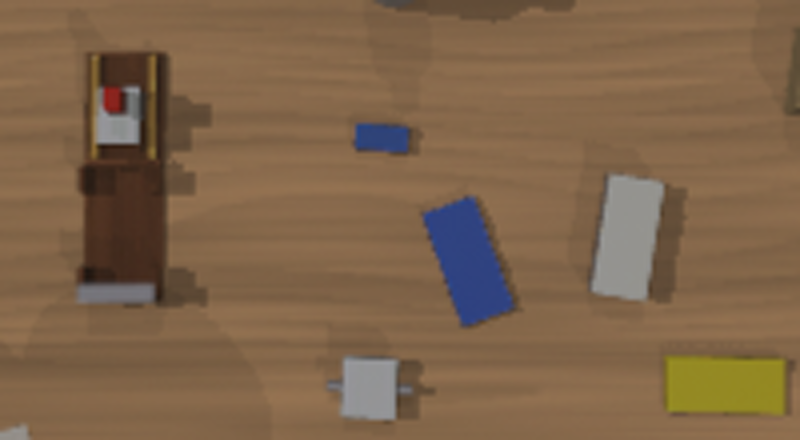

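View pics/scene_crop.png

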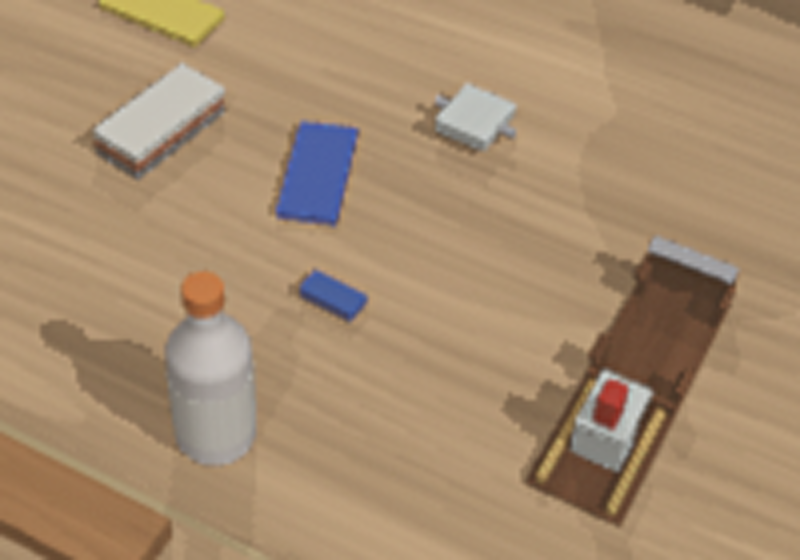

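The crop confirms the white/red/grey pile at top-image (377,219). Blue at (337,225) and yellow at (401,256) are single-slab look-alikes, so I'm leaving them alone. The caddy is at (251,205), lip towards the robot.

```bash
cat >> h.py <<'E'
def rect(d,K,box,z,thr=110,sat=45,name=None):
    c=d['color'].astype(int); u0,v0,u1,v1=box
    m=((c.min(2)>thr)&(c.max(2)-c.min(2)<sat)).astype(np.uint8); k=np.zeros_like(m); k[v0:v1,u0:u1]=1; m&=k
    cs,_=cv2.findContours(m,cv2.RETR_EXTERNAL,cv2.CHAIN_APPROX_NONE); q=max(cs,key=cv2.contourArea)
    P=ray(d,K,q[:,0],z)[:,:2].astype(np.float32); r=cv2.minAreaRect(P); return r,q
def tool():
    o=readout.get_obs(); R=cv2.Rodrigues(np.array(o['orientation']))[0]; return o,R
E
python3 - <<'E'
from h import *
d,K=cam('top')
print(d['color'][219,377]); r,q=rect(d,K,(355,190,395,245),27); print(r,cv2.boundingRect(q))
o,R=tool(); print(R.round(3)); print(np.degrees(np.arctan2(R[1,1],R[0,1])))
E
```

```text
[148 147 144]
((527.0037231445312, -195.10006713867188), (44.566070556640625, 98.78351593017578), 80.25027465820312) (368, 204, 18, 31)
[[-0.     0.254  0.967]
 [-0.     0.967 -0.254]
 [-1.    -0.    -0.   ]]
75.2851434654974
```

Run:
```python
from h import *
d,K=cam('wrist'); Rc=cv2.Rodrigues(np.array(d['rvec']))[0]; C=-Rc.T@np.array(d['tvec']).ravel()
o,R=tool(); print(C, R.T@(C-o['ee_pos'])); print((R.T@Rc.T).round(3), o['t'])
```

```text
[ 81.89276235 624.26889288 384.24591465] [ 20.42622239  -0.37818414 -79.31284889]
[[ 0.    -0.288  0.958]
 [ 1.     0.    -0.   ]
 [-0.     0.958  0.288]] 1.75
```

>>> apply_moves --commands '[[[0.023,-0.05,0,0.01],[0.046,-0.1,0,0.02],[0.069,-0.15,0,0.03],[0.092,-0.2,0,0.04],[0.115,-0.25,0,0.05],[0.138,-0.3,0,0.06],[0.161,-0.35,0,0.07],[0.184,-0.4,0,0.0865]]]'

```text
t: 2.75
ee_pos: [343.2, 202.9, 405.1]
orientation: [0.134, 1.566, -0.133]
ft_force: [0.7, 0.5, -0.1]
width: 88.0
```

Run:
```python
from h import *
d,K=cam('wrist'); save(d,'w1.png')
```

```text
(no output)
```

View pics/w1.png

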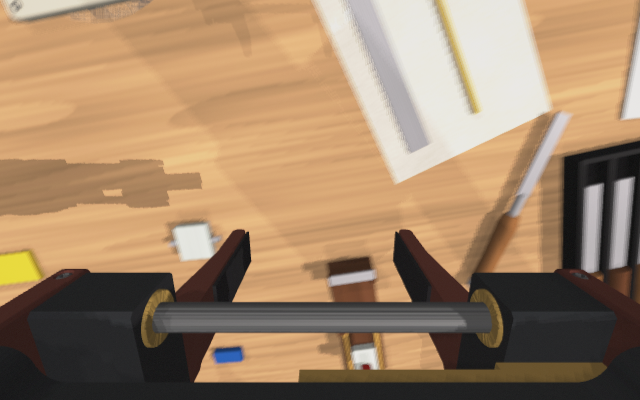

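>>> apply_moves --commands '[[[0.024,-0.05,0,0],[0.048,-0.1,0,0],[0.072,-0.15,0,0],[0.096,-0.2,0,0],[0.12,-0.25,0,0],[0.144,-0.3,0,0],[0.168,-0.35,0,0],[0.184,-0.398,0,0]]]'

```text
t: 3.8
ee_pos: [527.5, -195.4, 404.8]
orientation: [0.134, 1.566, -0.134]
ft_force: [-0.8, 1.0, 0.5]
width: 87.6
```

The wrist picture shows the caddy at (352,310), lip nearest, partly hidden by the gripper. Next I check the pile from above it.

Run:
```python
from h import *
d,K=cam('wrist'); save(d,'w2.png')
o,R=tool(); print(o['ee_pos'],np.degrees(np.arctan2(R[1,1],R[0,1])),R[:,0])
print(proj(d,K,[527,-195,27]))
```

```text
[ 529.03638889 -199.65392862  405.09681891] 80.14497047798206 [ 0.00316689 -0.00339272 -0.99998923]
[[322.24295788 176.10282234]]
```

View pics/w2.png

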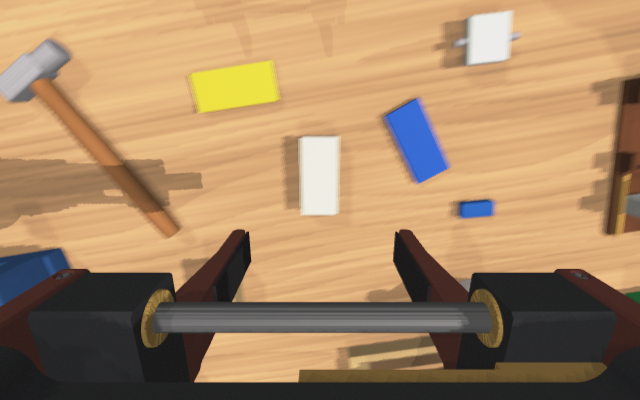

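Run:
```python
from h import *
for i in range(2):
    d,K=cam('wrist'); o,R=tool()
    r,q=rect(d,K,(285,120,355,225),27,150,40); print(r,cv2.boundingRect(q))
    print(o['ee_pos'],np.degrees(np.arctan2(R[1,1],R[0,1])))
```

```text
((526.3965454101562, -195.51722717285156), (45.37278747558594, 97.74412536621094), 80.17792510986328) (307, 133, 38, 78)
[ 528.02343335 -197.27182025  404.77856467] 80.0388756047091
((525.5987548828125, -195.1477813720703), (45.50447082519531, 97.85261535644531), 80.14598083496094) (305, 134, 38, 78)
[ 527.08937044 -195.33889375  404.42475195] 80.06268150952671
```

>>> apply_moves --commands '[[[-0.001,0,-0.045,0.0],[-0.001,0,-0.09,0.0],[-0.001,0,-0.135,0],[-0.001,0,-0.175,0],[-0.001,0,-0.2,0],[-0.001,0,-0.213,0],[-0.001,0,-0.22,0],[-0.001,0,-0.22,0]]]'

```text
t: 4.95
ee_pos: [525.9, -193.3, 185.0]
orientation: [0.133, 1.566, -0.134]
ft_force: [0.8, -0.1, -0.2]
width: 87.6
```

Run:
```python
from h import *
d,K=cam('wrist'); save(d,'w3.png'); o,R=tool(); print(o['ee_pos'],o['ft_force'])
d,K=cam('scene'); save(d,'s3.png',(230,130,350,220),5)
```

```text
[ 526.0211331  -193.43048509  185.39154947] [ 0.05297199 -0.66308041 -0.00313044]
```

View pics/w3.png

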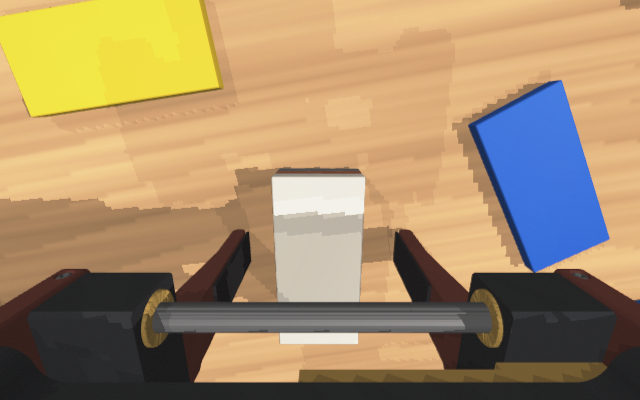

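View pics/s3.png

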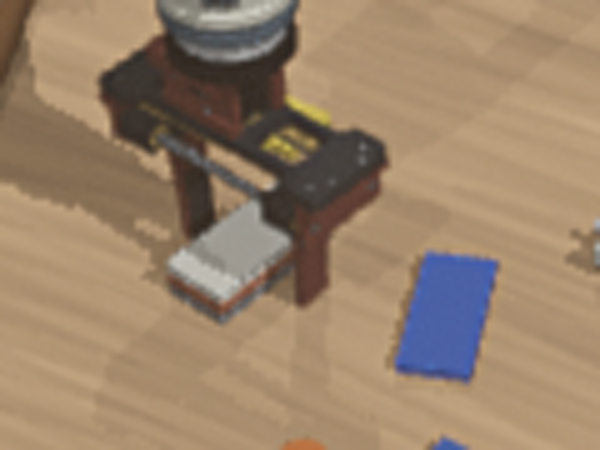

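The white top runs from (273,177) to (358,343), centred between the fingers at (248) and (395), and the red and grey layers show beneath it. I'll check the along-pile offset, then close.

Run:
```python
from h import *
d,K=cam('wrist'); o,R=tool()
P=ray(d,K,[[318.5,177],[319,343.5]],27); print(P,P.mean(0),o['ee_pos']); print(R.T@(P.mean(0)-o['ee_pos']))
```

```text
[[ 478.08866771 -187.28315886   27.        ]
 [ 575.70090534 -204.03873511   27.        ]] [ 526.89478653 -195.66094698   27.        ] [ 526.08279563 -193.6091704   185.60518243]
[158.60740301  -1.83380614   0.89547577]
```

>>> apply_moves --commands '[[[0,-0.001,-0.001,0],[0,-0.001,-0.001,0]]]'

```text
t: 5.35
ee_pos: [525.8, -194.7, 184.0]
orientation: [0.134, 1.566, -0.134]
ft_force: [0.2, -0.6, 0.3]
width: 88.0
```

>>> apply_moves --commands '[[[0,0,0,0],[0,0,0,0],[0,0,0,0],[0,0,0,0],[0,0,0,0],[0,0,0,0]]]' --gripper 0.03

```text
t: 6.1
ee_pos: [525.7, -194.5, 183.6]
orientation: [0.134, 1.567, -0.134]
ft_force: [-0.3, 0.1, 0.3]
width: 45.6
```

>>> apply_moves --commands '[[[0,0,0.02,0],[0,0,0.06,0],[0,0,0.11,0],[0.02,0.05,0.15,0.03],[0.04,0.1,0.18,0.06],[0.06,0.15,0.21,0.09],[0.08,0.2,0.216,0.12],[0.1,0.25,0.216,0.15]]]'

```text
t: 7.1
ee_pos: [625.8, 57.3, 402.2]
orientation: [0.015, 1.568, -0.015]
ft_force: [0.3, -0.7, -2.5]
width: 45.9
```

>>> apply_moves --commands '[[[0.015,0.025,0,0.022],[0.015,0.025,0,0.022],[0.015,0.025,0,0.022],[0.015,0.025,0,0.022]]]'

```text
t: 7.6
ee_pos: [640.2, 79.4, 399.9]
orientation: [-0.0, 1.571, 0.0]
ft_force: [0.5, -0.0, -3.6]
width: 46.0
```

Run:
```python
from h import *
d,K=cam('wrist'); save(d,'w4.png'); o,R=tool(); print(o['ee_pos'],o['ft_force'],o['width'])
d,K=cam('top'); save(d,'t4.png',(230,160,330,250),8)
```

```text
[640.2948783   79.39892273 399.89508362] [ 0.59022702 -0.09692799 -2.8560347 ] 45.998165274809615
```

View pics/w4.png

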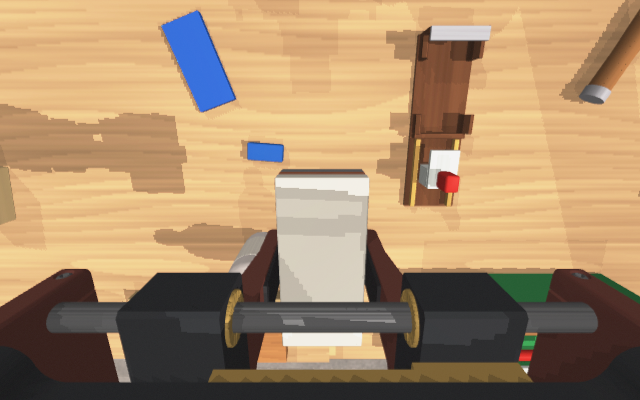

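View pics/t4.png

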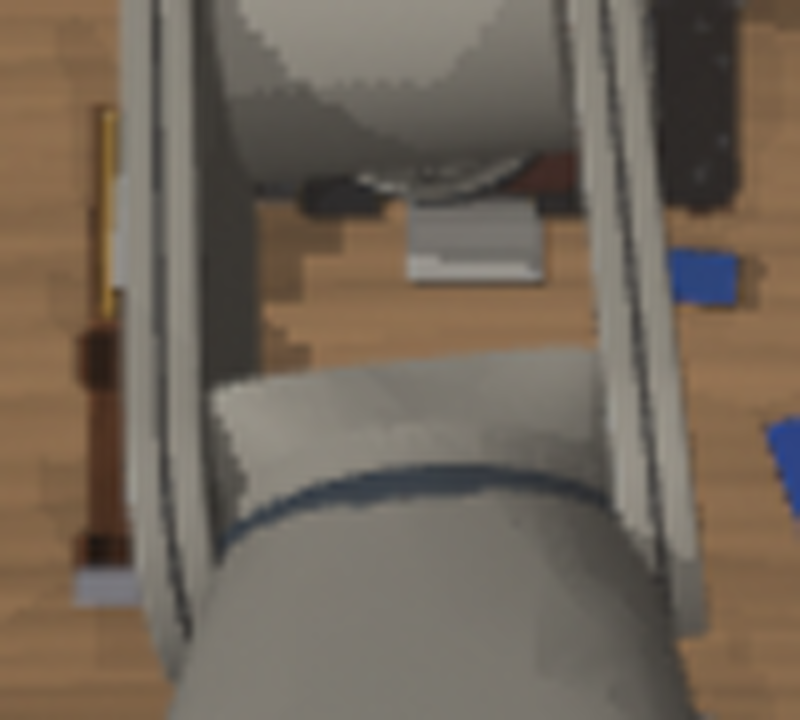

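The wrist view shows the caddy at u 405–490, v 27–207: lip at (460,33), low wall at v≈135, knob at (449,183).

Run:
```python
from h import *
c=cv2.imread('pics/w4.png')
for n,(u0,v0,u1,v1) in {'a':(395,15,515,105),'b':(395,100,515,215)}.items():
    im=cv2.resize(c[v0:v1,u0:u1],None,fx=5,fy=5,interpolation=cv2.INTER_CUBIC)
    cv2.imwrite(f'pics/w4{n}.png',im)
```

```text
(no output)
```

View pics/w4a.png

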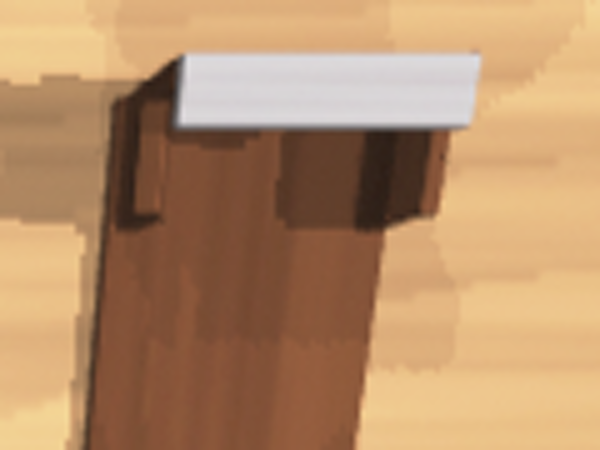

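View pics/w4b.png

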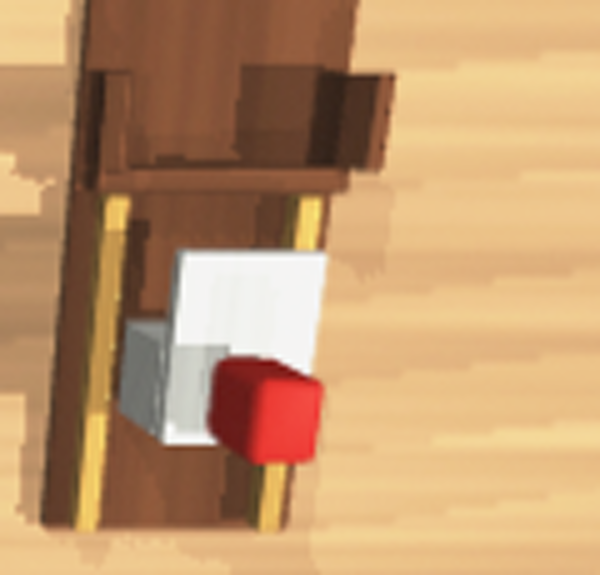

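Run:
```python
from h import *
from scipy.optimize import least_squares
d,K=cam('wrist'); o,R=tool(); print(o['ee_pos'],o['t'])
a=lambda p:(p[0]/5+395,p[1]/5+15); b=lambda p:(p[0]/5+395,p[1]/5+100)
F=[((-58.5,-31,41),a((185,54))),((-58.5,31,41),a((481,54))),((-44.5,31,41),a((468,127))),((-44.5,-31,41),a((177,127))),
((72,-17,40.5),b((177,250))),((72,17,40.5),b((327,251))),((149.5,-33,5),b((42,527))),((149.5,33,5),b((287,527))),((106,0,68.5),b((290,425)))]
M=np.array([f[0] for f in F],float); U=np.array([f[1] for f in F])
def W(p,M): c,s=np.cos(p[2]),np.sin(p[2]); return np.c_[p[0]+c*M[:,0]-s*M[:,1],p[1]+s*M[:,0]+c*M[:,1],M[:,2]]
f=lambda p:(proj(d,K,W(p,M))-U).ravel()
for sel in (slice(0,9),slice(0,6),slice(0,4)):
    r=least_squares(lambda p:f(p).reshape(-1,2)[sel].ravel(),[535,222,0],x_scale=[1,1,.01],loss='soft_l1'); print(r.x[:2],np.degrees(r.x[2]))
    print(f(r.x).reshape(-1,2).round(1).tolist())
# pile held: top z
zt=o['ee_pos'][2]-184+27.3
P=ray(d,K,[[276,177],[368.5,177],[283,346],[364,346]],zt); print(P, P.mean(0)-o['ee_pos'])
print(np.degrees(np.arctan2(R[1,1],R[0,1])))
```

```text
[640.46885768  79.59601387 399.82190679] 7.75
[534.65562774 222.69423945] 0.02386248972806304
[[-0.7, -1.2], [0.5, -1.2], [0.8, -0.6], [-0.5, -0.7], [0.6, 1.9], [-0.0, 1.7], [0.1, 0.5], [-0.0, 0.5], [-0.7, 1.4]]
[535.12932725 222.61388168] -0.14149943330814696
[[-0.6, -0.8], [0.4, -0.6], [0.7, -0.0], [-0.5, -0.2], [0.3, 2.3], [-0.3, 2.2], [-0.3, 0.8], [-0.4, 0.9], [-1.1, 1.8]]
[535.53224069 222.70321997] -0.1068749503179171
[[-0.6, -0.3], [0.4, -0.2], [0.7, 0.4], [-0.5, 0.2], [0.4, 2.7], [-0.3, 2.5], [-0.2, 1.1], [-0.3, 1.2], [-1.0, 2.2]]
[[591.33345808  57.28524263 243.12190679]
 [591.29908076 101.46194035 243.12190679]
 [690.73728158  56.91330617 243.12190679]
 [690.69235014 103.53911328 243.12190679]] [   0.54668496    0.20388673 -156.7       ]
90.02411370800971
```

>>> apply_moves --commands '[[[-0.02,0.03,0,0],[-0.05,0.075,-0.02,0],[-0.08,0.12,-0.05,0],[-0.094,0.143,-0.09,0],[-0.094,0.143,-0.125,0],[-0.094,0.143,-0.15,0],[-0.094,0.143,-0.155,0],[-0.094,0.143,-0.155,0]]]'

```text
t: 8.75
ee_pos: [547.1, 223.3, 245.1]
orientation: [-0.001, 1.57, 0.001]
ft_force: [-0.4, 0.1, -2.1]
width: 45.7
```

Run:
```python
from h import *
d,K=cam('wrist'); save(d,'w5.png'); save(d,'w5c.png',(220,90,420,230),4); o,R=tool(); print(o['ee_pos'],o['ft_force'],o['width'],o['t'])
d,K=cam('scene'); save(d,'s5.png',(360,170,460,290),5)
```

```text
[547.31666717 223.3863232  245.63970498] [-0.80498686  0.37852832 -2.53904866] 45.79519833566209 8.8
```

View pics/w5.png

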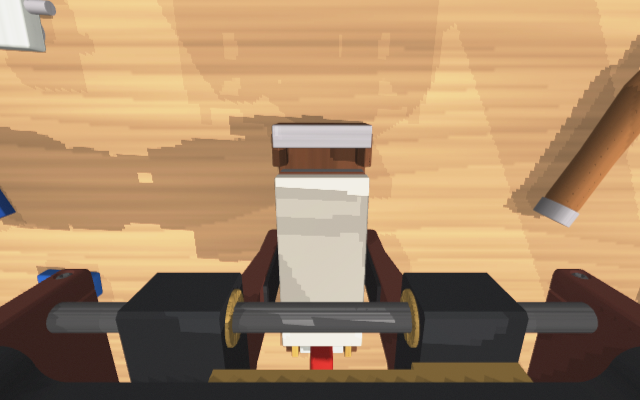

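View pics/w5c.png

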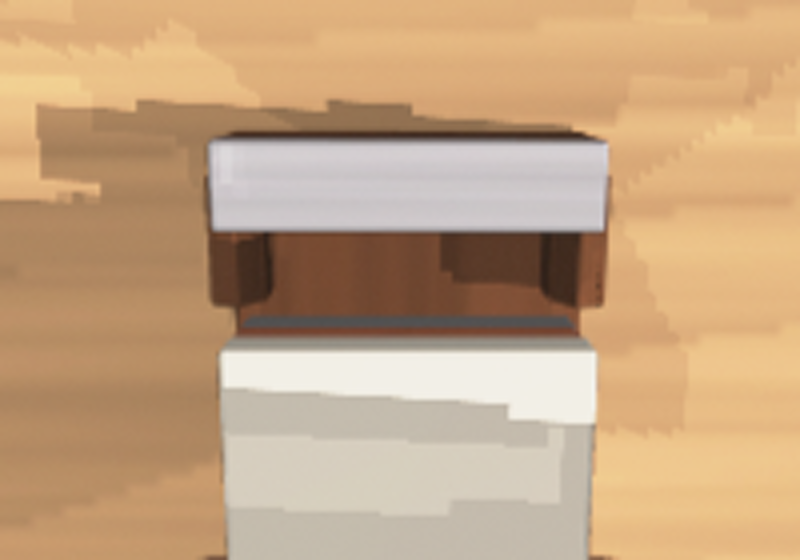

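View pics/s5.png

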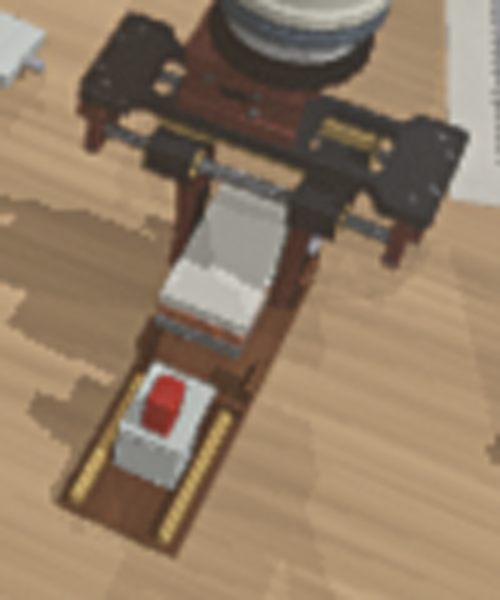

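Run:
```python
from h import *
d,K=cam('wrist'); o,R=tool(); print(o['ee_pos'],K[0,2],K[1,2])
g=lambda p:(p[0]/4+220,p[1]/4+90)
print(ray(d,K,[g(p) for p in [(210,141),(608,141),(604,230),(213,230)]],41).round(1))
zb=o['ee_pos'][2]-184
print(ray(d,K,[g((220,350)),g((597,350))],zb+27).round(1)); print(ray(d,K,[g((240,322)),g((578,322))],zb).round(1))
```

```text
[547.32317702 223.47373247 245.97475075] 321.62307000741345 198.25877672178078
[[477.  193.   41. ]
 [476.9 254.   41. ]
 [490.5 254.1  41. ]
 [490.6 192.8  41. ]]
[[498.9 200.8  89. ]
 [498.8 245.9  89. ]]
[[501.  199.5  62. ]
 [500.9 247.5  62. ]]
```

>>> apply_moves --commands '[[[-0.002,0,-0.008,0],[-0.002,0,-0.018,0],[-0.002,0,-0.026,0],[-0.002,0,-0.033,0],[-0.002,0,-0.038,0],[-0.002,0,-0.041,0],[-0.002,0,-0.041,0]]]'

```text
t: 9.78
ee_pos: [544.7, 223.5, 203.5]
orientation: [-0.001, 1.571, 0.001]
ft_force: [-0.4, 0.9, -2.6]
width: 45.6
```

Run:
```python
from h import *
d,K=cam('wrist'); save(d,'w6c.png',(220,90,420,230),4); o,R=tool(); print(o['ee_pos'],o['ft_force'],o['moment'],o['width'],o['t'])
d,K=cam('scene'); save(d,'s6.png',(360,170,460,290),5)
```

```text
[544.77104615 223.52367543 203.68114723] [ 0.83609383 -0.16948198 -3.14758013] [ 0.10545294 -0.02845239 -0.02282334] 46.13321180390069 9.825
```

View pics/w6c.png

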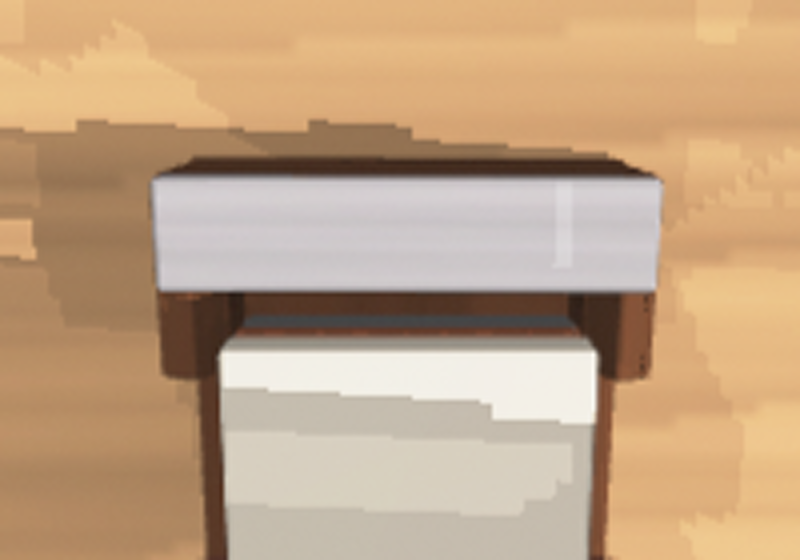

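View pics/s6.png

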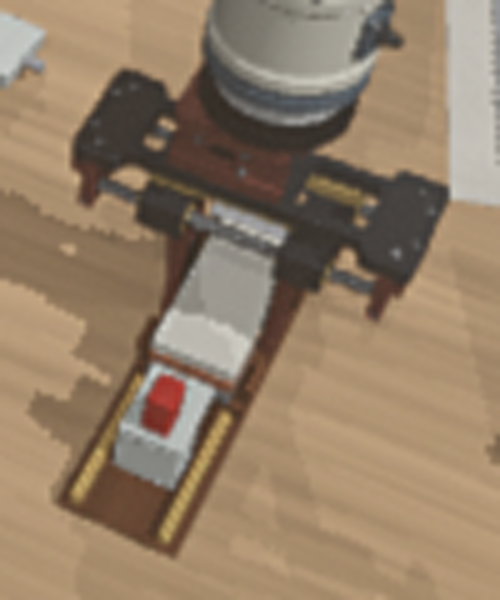

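>>> apply_moves --commands '[[[0,0,-0.001,0],[0,0,-0.002,0],[0,0,-0.003,0],[0,0,-0.004,0],[0,0,-0.005,0],[0,0,-0.006,0],[0,0,-0.006,0]]]'

```text
t: 10.75
ee_pos: [544.6, 223.5, 197.7]
orientation: [-0.001, 1.571, 0.001]
ft_force: [-4.2, -0.4, 3.7]
width: 45.5
```

Run:
```python
from h import *
d,K=cam('wrist'); save(d,'w7c.png',(220,90,420,230),4); o,R=tool(); print(o['ee_pos'],o['ft_force'],o['moment'],o['width'],o['t'])
```

```text
[544.61287077 223.54801971 197.71041409] [-3.08735123 -0.53387408  3.76569654] [ 0.0224532   0.33212248 -0.00039215] 46.00787845068512 10.8
```

View pics/w7c.png

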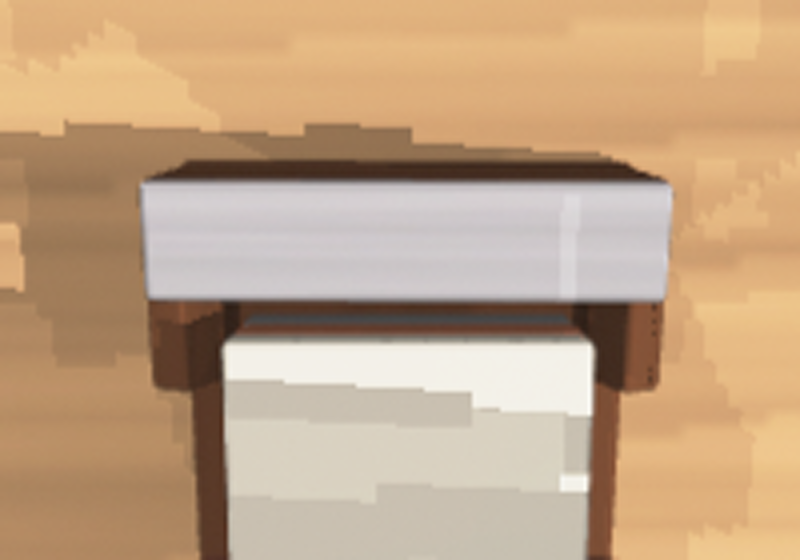

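The white end has narrowed from 379 to 369 crop-px, so the lip end is dropping: the pile is pivoting on the low wall with about 6.5 N.

>>> apply_moves --commands '[[[0,0,-0.001,0],[0,0,-0.002,0],[0,0,-0.003,0],[0,0,-0.004,0],[0,0,-0.004,0]]]'

```text
t: 11.42
ee_pos: [544.7, 223.5, 194.6]
orientation: [-0.001, 1.571, 0.001]
ft_force: [-6.7, -0.4, 14.4]
width: 45.9
```

Run:
```python
from h import *
d,K=cam('wrist'); save(d,'w8c.png',(220,90,420,230),4); o,R=tool(); print(o['ee_pos'],o['ft_force'],o['moment'],o['width'],o['t'])
d,K=cam('scene'); save(d,'s8.png',(360,170,460,290),5)
```

```text
[544.63979988 223.532794   194.62326893] [-6.84969209 -1.12319425 14.10250723] [-0.2533269   0.99671665  0.02432449] 46.084636859733166 11.475
```

View pics/w8c.png

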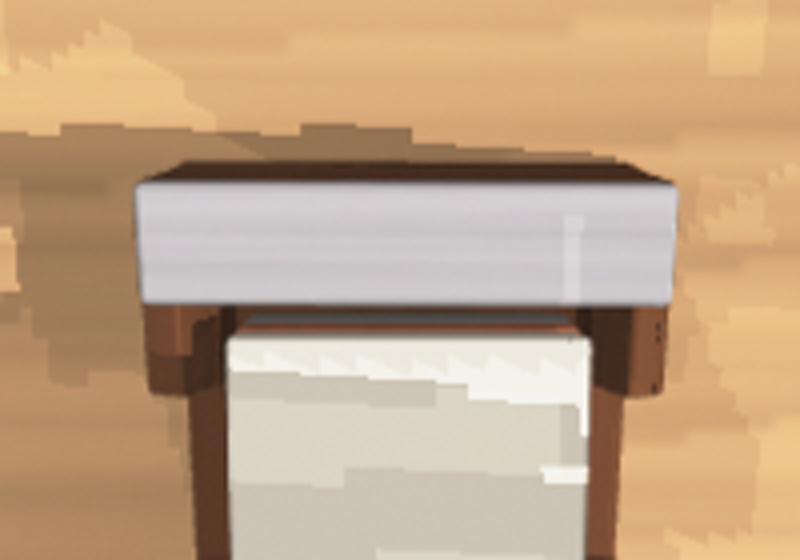

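View pics/s8.png

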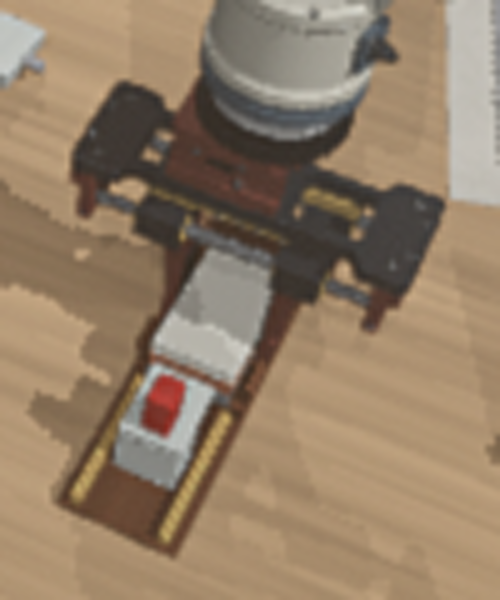

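The lip end now touches the floor: its width is 362 px, equal to about 7–8° of tilt, and the force has risen to 17 N. I'll ease up slightly and slide it under the lip.

>>> apply_moves --commands '[[[0,0,0.0015,0],[0,0,0.0025,0],[-0.002,0,0.0025,0],[-0.005,0,0.0025,0],[-0.008,0,0.0025,0],[-0.01,0,0.0025,0],[-0.01,0,0.0025,0]]]'

```text
t: 12.4
ee_pos: [534.5, 223.5, 196.2]
orientation: [-0.001, 1.571, 0.001]
ft_force: [-0.5, 0.2, -2.3]
width: 45.9
```

Run:
```python
from h import *
d,K=cam('wrist'); save(d,'w9c.png',(220,90,420,230),4); o,R=tool(); print(o['ee_pos'],o['ft_force'],o['moment'],o['width'],o['t'])
d,K=cam('scene'); save(d,'s9.png',(360,170,460,290),5)
```

```text
[534.6911932  223.52416614 196.22274968] [-0.59255938 -0.17483519 -2.94852648] [-0.02948258  0.01230357 -0.06036503] 45.999747701559734 12.45
```

View pics/w9c.png

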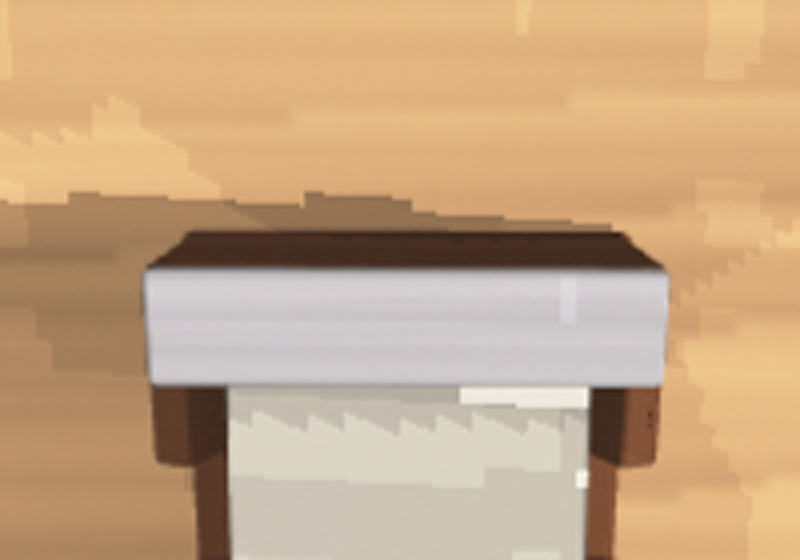

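View pics/s9.png

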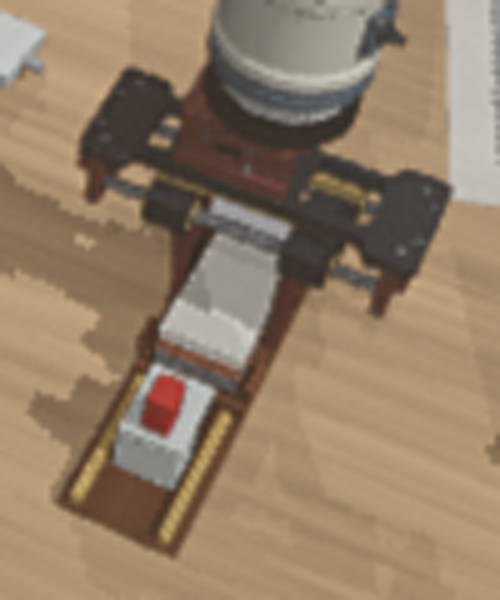

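>>> apply_moves --commands '[[[-0.001,0,0,0],[-0.0025,0,0,0],[-0.0025,0,-0.001,0],[-0.0025,0,-0.002,0],[-0.0025,0,-0.003,0],[-0.0025,0,-0.004,0],[-0.0025,0,-0.004,0]]]'

```text
t: 13.38
ee_pos: [532.6, 223.5, 192.4]
orientation: [-0.001, 1.57, 0.002]
ft_force: [1.2, -2.0, 1.9]
width: 45.8
```

Run:
```python
from h import *
o,R=tool(); print(o['ee_pos'],o['ft_force'],o['moment'],o['width'],o['t'])
d,K=cam('scene'); save(d,'s10.png',(380,210,440,270),10)
```

```text
[532.59963757 223.54180327 192.43522311] [ 1.23068422 -1.97614384  1.91827921] [-0.16047926 -0.00837316 -0.02928316] 45.81555141708653 13.375
```

View pics/s10.png

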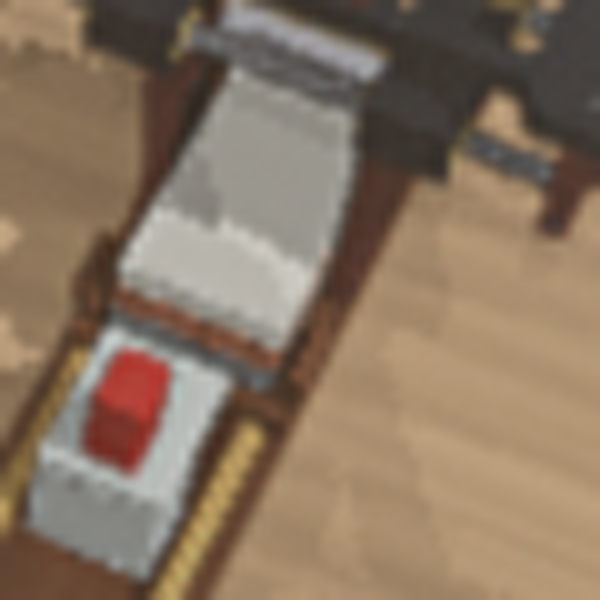

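>>> apply_moves --commands '[[[0,0,-0.001,0],[0,0,-0.002,0],[0,0,-0.003,0],[0,0,-0.003,0]]]'

```text
t: 13.92
ee_pos: [532.3, 223.6, 189.1]
orientation: [-0.001, 1.571, 0.001]
ft_force: [2.9, 0.9, 1.5]
width: 45.9
```

Run:
```python
from h import *
o,R=tool(); print(o['ee_pos'],o['ft_force'],o['moment'],o['width'],o['t'])
d,K=cam('scene'); save(d,'s11.png',(380,210,440,270),10)
d,K=cam('wrist'); save(d,'w11.png')
```

```text
[532.30130524 223.63683025 189.13649011] [2.94845041 0.90328373 1.4624747 ] [ 0.10639779 -0.27010859  0.02323432] 45.91873612032299 13.925
```

View pics/s11.png

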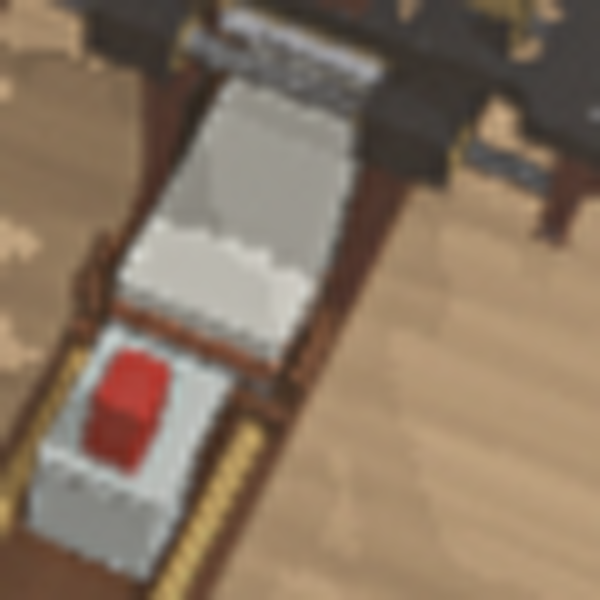

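View pics/w11.png

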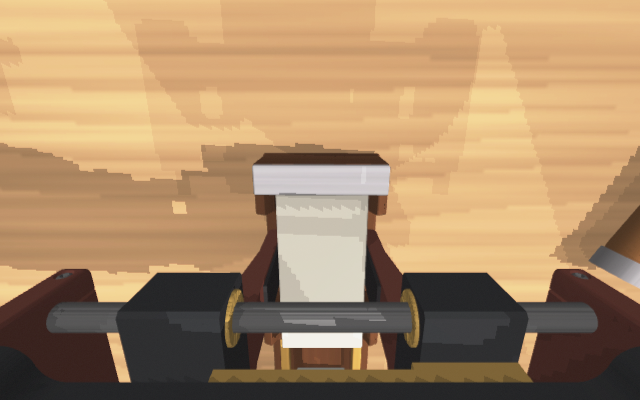

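>>> apply_moves --commands '[[[0,0,-0.0005,0],[0,0,-0.001,0],[0,0,-0.001,0],[0,0,-0.001,0]]]'

```text
t: 14.52
ee_pos: [532.2, 223.6, 188.4]
orientation: [-0.001, 1.571, 0.001]
ft_force: [0.8, 0.3, 5.5]
width: 46.0
```

Run:
```python
from h import *
o,R=tool(); print(o['ee_pos'],o['ft_force'],o['moment'],o['width'],o['t'])
d,K=cam('scene'); save(d,'s12.png',(380,210,440,270),10)
```

```text
[532.21440445 223.57186778 188.36618427] [0.80786562 0.25327305 5.46808875] [ 0.13618555 -0.03610059  0.00320853] 46.00612122235642 14.525
```

View pics/s12.png

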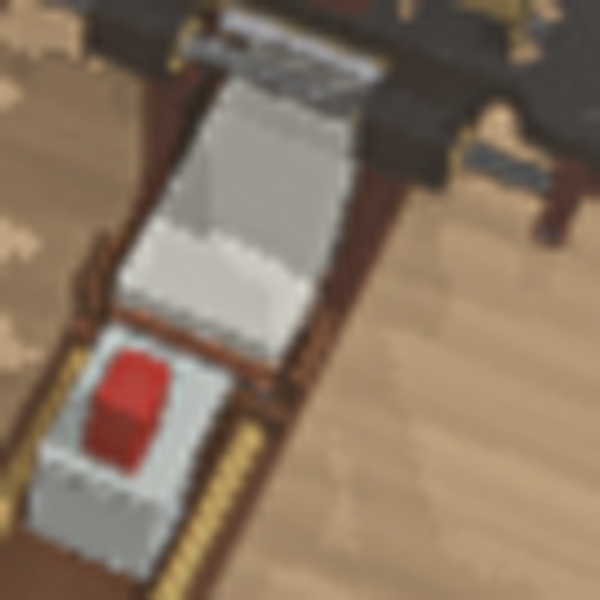

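>>> apply_moves --commands '[[[0,0,0,0],[0,0,0,0],[0,0,0,0],[0,0,0,0],[0,0,0.02,0],[0,0,0.05,0],[0,0,0.09,0],[0.03,0,0.13,0]]]' --gripper 0.07

```text
t: 15.58
ee_pos: [561.0, 223.4, 320.5]
orientation: [-0.002, 1.572, 0.002]
ft_force: [0.4, -0.1, 0.3]
width: 70.1
```

>>> apply_moves --commands '[[[0.03,0,0.02,0],[0.07,0,0.03,0],[0.075,0,0.03,0],[0.075,0,0.03,0]]]'

```text
t: 16.08
ee_pos: [636.6, 223.3, 348.3]
orientation: [-0.001, 1.572, 0.001]
ft_force: [-0.3, -0.5, -0.2]
width: 70.2
```

Run:
```python
from h import *
o,R=tool(); print(o['ee_pos'],o['ft_force'],o['width'],o['t'])
d,K=cam('scene'); save(d,'s13.png',(370,200,450,270),8)
d,K=cam('wrist'); save(d,'w13.png');save(d,'w13c.png',(260,60,400,230),4)
```

```text
[636.5585388  223.26419258 348.28746182] [-0.27825922 -0.45931336 -0.22879069] 70.20119047039643 16.075
```

View pics/s13.png

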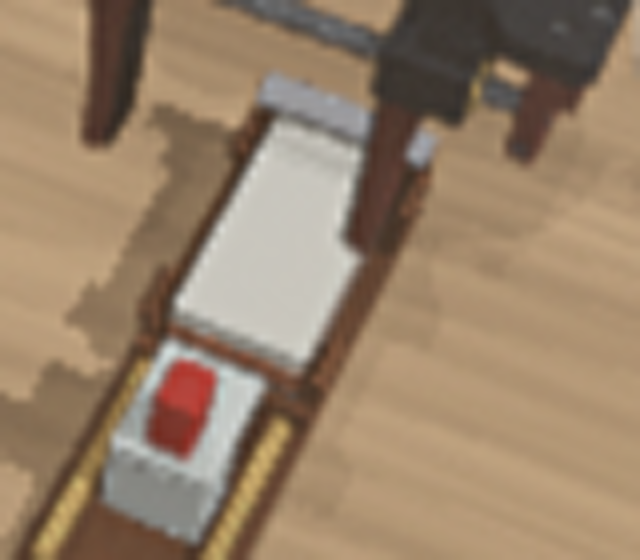

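View pics/w13.png

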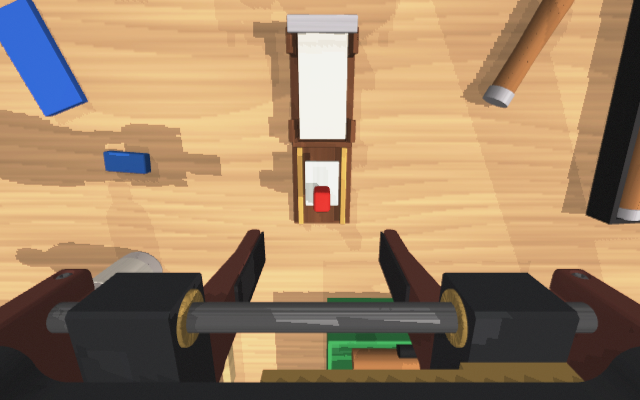

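View pics/w13c.png

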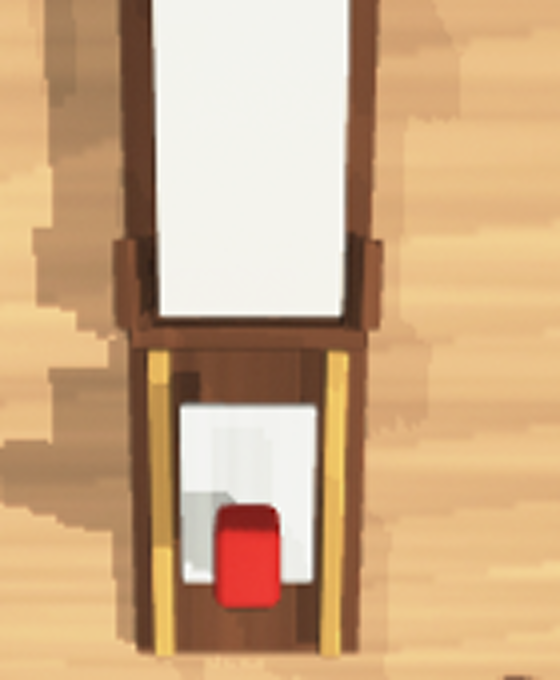

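Run:
```python
from h import *
d,K=cam('wrist'); save(d,'w13k.png',(280,140,360,230),6)
r,q=rect(d,K,(280,25,360,145),32,200,40); print(r,cv2.boundingRect(q))
print(proj(d,K,[[535+106,223.5,68.5]]), ray(d,K,[[321,197]],68.5))
print(ray(d,K,[[305,162],[339,162]],40.5))
o,R=tool(); print(o['ee_pos'])
```

```text
((535.789794921875, 223.18731689453125), (92.53700256347656, 45.0576057434082), 0.1088748499751091) (298, 34, 50, 105)
[[322.26590639 205.67974963]] [[632.55725631 222.3034001   68.5       ]]
[[604.70852345 206.336929    40.5       ]
 [604.62515036 239.99604789  40.5       ]]
[636.0056511  223.4832595  347.70263091]
```

View pics/w13k.png

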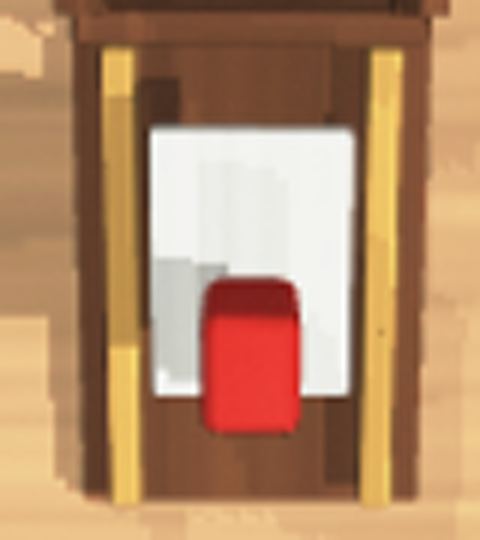

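>>> apply_moves --commands '[[[0.001,0,-0.03,0],[0.002,0,-0.065,0],[0.002,0,-0.09,0],[0.002,0,-0.108,0],[0.002,0,-0.117,0],[0.002,0,-0.12,0],[0.002,0,-0.12,0]]]'

```text
t: 17.1
ee_pos: [639.4, 223.6, 228.8]
orientation: [-0.001, 1.57, 0.002]
ft_force: [0.0, 0.3, 0.2]
width: 69.9
```

>>> apply_moves --commands '[[[0,0,0,0],[0,0,0,0],[0,0,0,0],[0,0,0,0],[0,0,0,0],[0,0,0,0],[0,0,0,0]]]' --gripper 0.005

```text
t: 17.98
ee_pos: [639.2, 223.1, 228.1]
orientation: [-0.002, 1.571, 0.001]
ft_force: [-0.6, -2.8, 0.9]
width: 15.8
```

Run:
```python
from h import *
o,R=tool(); print(o['ee_pos'],o['ft_force'],o['width'],o['t'])
d,K=cam('scene'); save(d,'s14.png',(350,180,460,290),5)
d,K=cam('wrist'); save(d,'w14.png')
```

```text
[639.24882118 223.11343369 228.14848455] [-0.61448768 -2.75355153  0.86410723] 15.834655324863476 17.975
```

View pics/s14.png

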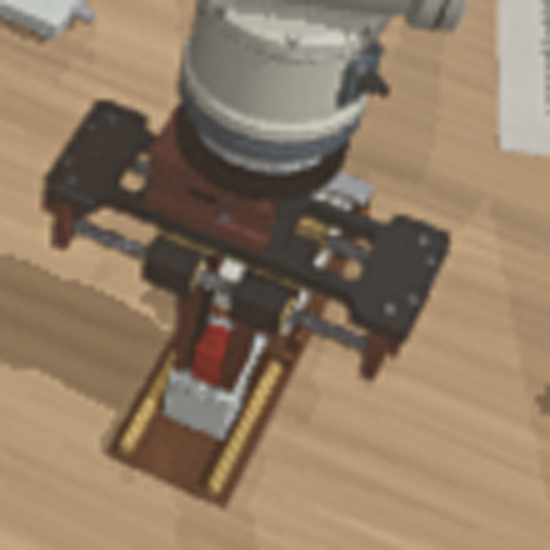

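View pics/w14.png

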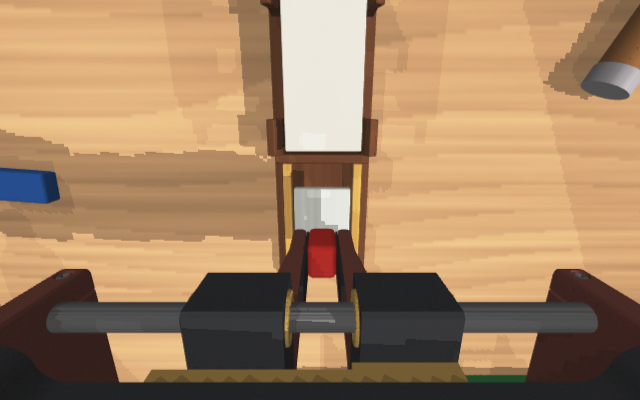

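The knob at (321,253) is pinched, with an opening of 15.8 mm. The pile lies flat with its end inside the low wall at v≈152. Now I slide it.

>>> apply_moves --commands '[[[-0.003,0,0,0],[-0.008,0,0,0],[-0.013,0,0,0],[-0.018,0,0,0],[-0.023,0,0,0],[-0.027,0,0,0],[-0.03,0,0,0],[-0.03,0,0,0]]]'

```text
t: 19.08
ee_pos: [608.8, 223.2, 228.1]
orientation: [-0.002, 1.572, 0.001]
ft_force: [-0.4, -5.3, 2.3]
width: 15.9
```

>>> apply_moves --commands '[[[-0.001,0,0,0],[-0.002,0,0,0],[-0.003,0,0,0],[-0.004,0,0,0],[-0.0045,0,0,0],[-0.0045,0,0,0]]]'

```text
t: 19.82
ee_pos: [605.1, 223.2, 228.2]
orientation: [-0.002, 1.57, 0.001]
ft_force: [3.3, -5.4, -0.3]
width: 15.9
```

>>> apply_moves --commands '[[[-0.0005,0,0,0],[-0.001,0,0,0],[-0.0015,0,0,0],[-0.0015,0,0,0]]]'

```text
t: 20.32
ee_pos: [604.5, 223.1, 228.3]
orientation: [-0.001, 1.567, 0.002]
ft_force: [6.8, -5.9, -4.2]
width: 15.9
```

>>> apply_moves --commands '[[[-0.0005,0,0,0],[-0.001,0,0,0],[-0.001,0,0,0]]]'

```text
t: 20.7
ee_pos: [604.1, 223.1, 228.3]
orientation: [-0.001, 1.565, 0.002]
ft_force: [11.6, -7.0, -7.0]
width: 15.9
```

It has stalled at the stop with 11.6 N. Releasing and lifting.

>>> apply_moves --commands '[[[0.002,0,0,0],[0.002,0,0,0],[0.002,0,0,0],[0.002,0,0,0],[0.002,0,0.03,0],[0.002,0,0.08,0],[0.03,0,0.12,0],[0.04,0,0.12,0]]]' --gripper 0.07

```text
t: 21.7
ee_pos: [644.2, 224.0, 352.6]
orientation: [0.001, 1.563, 0.003]
ft_force: [0.1, -0.1, -0.8]
width: 70.1
```

>>> apply_moves --commands '[[[0,0,0,0],[0,0,0,0]]]'

```text
t: 21.95
ee_pos: [641.1, 223.3, 346.1]
orientation: [-0.002, 1.575, 0.001]
ft_force: [0.1, -0.0, -0.2]
width: 69.9
```

Run:
```python
from h import *
o,R=tool(); print(o['ee_pos'],o['ft_force'],o['width'],o['t'])
d,K=cam('scene'); save(d,'s15.png',(370,190,460,280),6)
d,K=cam('wrist'); save(d,'w15.png');save(d,'w15c.png',(260,10,390,150),4)
print(proj(d,K,[[535+70,223.5,68.5],[535+36,223.5,40.5]]))
```

```text
[641.10616612 223.32899102 346.12721055] [ 0.11838266 -0.02168154 -0.1983231 ] 69.87253284230106 21.95
[[322.61006325 162.50804903]
 [322.66610974 121.9356079 ]]
```

View pics/s15.png

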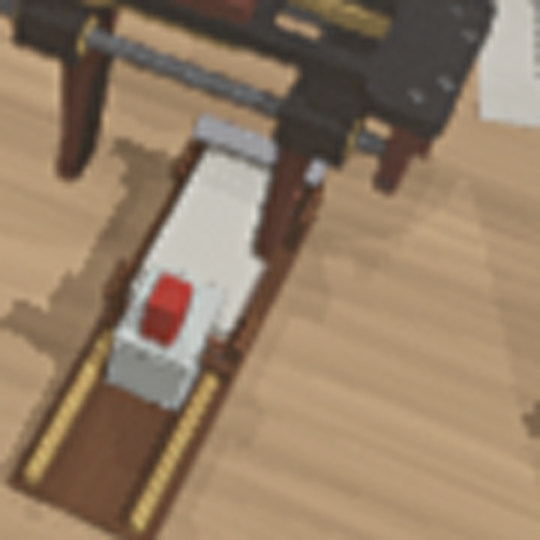

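View pics/w15.png

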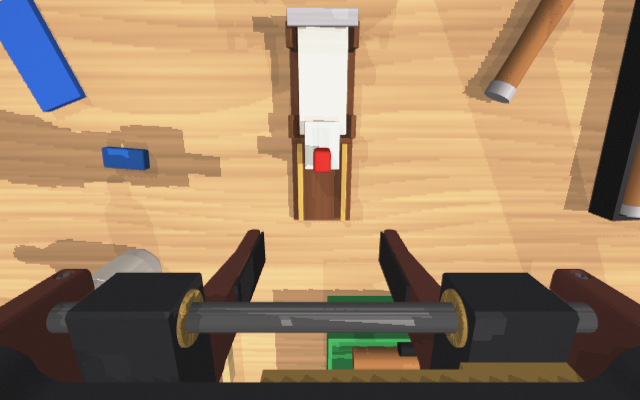

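View pics/w15c.png

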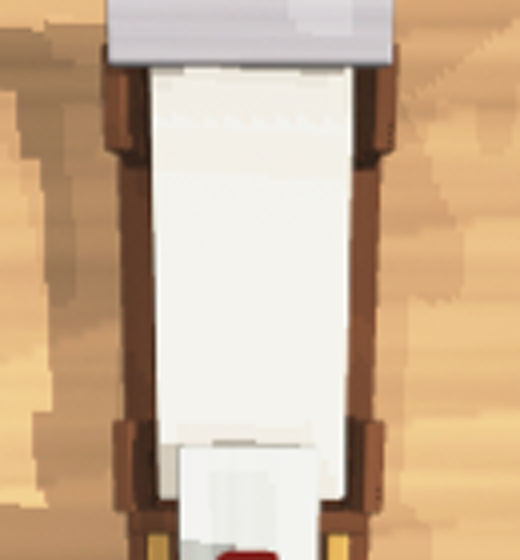

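Run:
```python
from h import *
d,K=cam('wrist'); g=lambda x,y:(x/4+260,y/4+10)
a=ray(d,K,[g(250,65)],41)[0]; b=ray(d,K,[g(250,447)],40.5)[0]; print('lip-bar',b[0]-a[0],'expect 80.5 home'); 
d,K=cam('top'); save(d,'top_end.png'); print(readout.get_obs()['t'])
print([(l,np.round(models.place_of('scene',l)[0]['position']).tolist()) for l in ['glue','hammer','chisel_loose','honing_guide','eraser'] if models.place_of('scene',l)])
```

```text
lip-bar 80.273783922235 expect 80.5 home
22.15
[('glue', [748.0, -3.0, 2.0]), ('hammer', [458.0, -460.0, 2.0]), ('chisel_loose', [605.0, 218.0, 72.0]), ('honing_guide', [402.0, 19.0, -2.0]), ('eraser', [609.0, 7.0, -0.0])]
```

View pics/top_end.png

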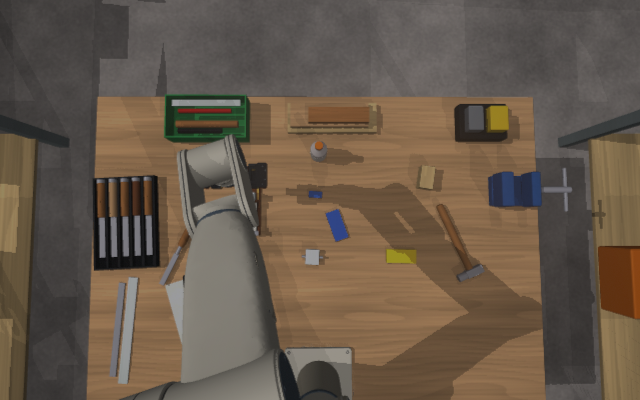

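Lip to bar measures 80.3 mm against 80.5 mm when home. The bystanders are unmoved; the network's "chisel" at (605,218) is really the knob, and the chisel itself still lies at (180,250). Handing in.

Run:
```python
from h import *
print(workorder.close_job(), readout.get_obs()['t'])
```

```text
the job is handed in; nothing more can be done
the job is handed in; nothing more can be done
```

The three stones are in the caddy with the keeper closed over them, and I handed the job in at about 22 s of the 56 s allowed.

**What I did**
- I gripped the whole pile across its 46 mm width.
- The moves can't tilt the tool, so I pressed the pile's keeper end on the low wall. That made the pile turn in the pads, lip end down, by about 7–8°. This is less than the 10–20° suggested, but it cleared the lip.
- I slid that end under the lip, lowered the pile until it seated, and let go.
- I then pinched the red knob and slid the keeper until it stalled at its stop, at about 12 N.

**Last checks**
- **Pile:** it lies between the corner walls with its near end inside the low wall. The white stone is on top. I saw the red and grey stones in order below it until they went behind the walls; the seated stack was not seen from the side.
- **Keeper:** the gap from lip edge to keeper edge measures 80.3 mm, against 80.5 mm when fully home.
- **Robot:** the gripper is open and clear of everything, and the wrist force reads about zero.
- **Bench:** the glue, hammer, honing guide and eraser read within 4 mm of where they started. The offcut and the blue and yellow look-alikes look unmoved in the last top picture.
- **One check disagreed:** the network put the chisel at the keeper knob. That was a false hit, because the last top picture shows the chisel where it was, partly hidden by the arm.

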